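# Sort out the mixed-up pairs of shoe lasts on the sloped stands

### The job

Sort out the mixed-up shoe lasts so that one sloped stand holds the large pair and the other the small pair: the large last that stands with the small one goes beside its own partner, and the small partner lying on the bench goes into the place that this frees. Each pair stands side by side, left foot on the left and right foot on the right as seen from the robot, sole flat on the deck, heel down at the ledge, toes up the slope. Leave the medium-sized last, the hammer and the tin where they are on the bench.

Things in the scene. Friction and masses are not known exactly. Their poses are not given: they have to be found in the camera images.
- stand_a: one of two identical fixed dark-steel sloped stands (either may be the left one). Deck 168 mm wide (y), 215 long, rising 0.5 rad (28.6 degrees) towards the stand's +x, away from the robot; at its low end a ledge 16 mm high, 12 thick, square to the deck; side rims 16 high. Origin on the table; x up-slope but level, y left, z up. Foot of the slope, at the ledge: x = -90, z = 45 mm.
- stand_b: one of two identical fixed dark-steel sloped stands (either may be the left one). Deck 168 mm wide (y), 215 long, rising 0.5 rad (28.6 degrees) towards the stand's +x, away from the robot; at its low end a ledge 16 mm high, 12 thick, square to the deck; side rims 16 high. Origin on the table; x up-slope but level, y left, z up. Foot of the slope, at the ledge: x = -90, z = 45 mm.
- stand_a_left (a point): point on the deck of stand_a, in the left place of the pair, 50 mm up the slope from the ledge, +41 mm from the stand's middle: where the origin of a last comes when its heel touches the ledge; axes as the stand's (not sloped)
- stand_a_right (a point): point on the deck of stand_a, in the right place of the pair, 50 mm up the slope from the ledge, -41 mm from the stand's middle: where the origin of a last comes when its heel touches the ledge; axes as the stand's (not sloped)
- stand_b_left (a point): point on the deck of stand_b, in the left place of the pair, 50 mm up the slope from the ledge, +41 mm from the stand's middle: where the origin of a last comes when its heel touches the ledge; axes as the stand's (not sloped)
- stand_b_right (a point): point on the deck of stand_b, in the right place of the pair, 50 mm up the slope from the ledge, -41 mm from the stand's middle: where the origin of a last comes when its heel touches the ledge; axes as the stand's (not sloped)
- last_large_left: left-foot beech shoe last (solid foot form), 190 long, 68 wide, 50 at the heel, 84 tall (mm). Origin: sole centre, 50 ahead of the heel's back; x to toe, y left, z up from the flat sole. Toe bends to the big-toe side -y. Grip block over the heel: flat sides 34 apart (y), x -32 to 28, z 40 to flat top 84; wider below. 0.34 kg. Starts in stand_a's left place.
- last_large_right: right-foot beech shoe last (solid foot form), 190 long, 68 wide, 50 at the heel, 84 tall (mm). Origin: sole centre, 50 ahead of the heel's back; x to toe, y left, z up from the flat sole. Toe bends to the big-toe side +y. Grip block over the heel: flat sides 34 apart (y), x -32 to 28, z 40 to flat top 84; wider below. 0.34 kg. Starts misplaced, in stand_b's left place.
- last_small_right: right-foot beech shoe last (solid foot form), 120 long, 48 wide, 38 at the heel, 64 tall (mm). Origin: sole centre, 50 ahead of the heel's back; x to toe, y left, z up from the flat sole. Toe bends to the big-toe side +y. Grip block over the heel: flat sides 28 apart (y), x -28 to 22, z 30 to flat top 64; wider below. 0.18 kg. Starts in stand_b's right place.
- last_small_left: left-foot beech shoe last (solid foot form), 120 long, 48 wide, 38 at the heel, 64 tall (mm). Origin: sole centre, 50 ahead of the heel's back; x to toe, y left, z up from the flat sole. Toe bends to the big-toe side -y. Grip block over the heel: flat sides 28 apart (y), x -28 to 22, z 30 to flat top 64; wider below. 0.18 kg. Starts sole down on the bench, right.
- last_medium_left: left-foot beech shoe last (solid foot form), 155 long, 58 wide, 44 at the heel, 74 tall (mm). Origin: sole centre, 50 ahead of the heel's back; x to toe, y left, z up from the flat sole. Toe bends to the big-toe side -y. Grip block over the heel: flat sides 31 apart (y), x -30 to 25, z 35 to flat top 74; wider below. 0.26 kg. No partner; stays on the bench, right.
- last_large_left_toe (a point): point at the toe end of the large left last, 10 mm above the sole: at x = 140, y = -8 mm in the last's frame
- last_large_right_toe (a point): point at the toe end of the large right last, 10 mm above the sole: at x = 140, y = 8 mm in the last's frame
- last_small_right_toe (a point): point at the toe end of the small right last, 10 mm above the sole: at x = 70, y = 6 mm in the last's frame
- last_small_left_toe (a point): point at the toe end of the small left last, 10 mm above the sole: at x = 70, y = -6 mm in the last's frame
- hammer: shoemaker's hammer, about 260 mm long, 26 mm high, lying on the bench between the robot and the stands; origin under the middle, x along it towards the head. Stays where it is.
- tin: closed round tin, 76 mm across, 85 mm tall, standing on the bench on the far side; origin at the centre of its underside. Stays where it is.
There are look-alikes about, which are no part of the job. Leave any black or blue look-alike of the last_small_left alone.

How it is judged:
By the outcome, as a careful person would: the job done as asked, in the order asked, and still so for the second after the job is handed in, with the robot touching nothing.
It also fails if it takes over 64 s, if anything falls off the work surface, if the arm or the gripper's body presses on something with over 40 N, if the wrist force passes 120 N, or if a joint passes its speed limit or range.

### The arm

A 6-joint arm with a two-finger parallel gripper is mounted at the origin on the work surface. World frame = base frame: x ahead of the robot, y to its left, z up, the work surface at z = 0. Lengths are in m, angles in degrees, forces in N, time in s.
With the tool pointing down it reaches from about 0.325 to 0.85 m from the base axis. Payload 15.5 kg.
Tool frame: the origin (TCP) lies at the very end of the fingers, on their centre line; the grasp point (between the pads) lies arm.grip_depth behind it (arm.grip_depth is the distance from the TCP to the grasp point, in m); z points along the fingers, y is the line along which they close (so a half turn about z gives the same grasp; the last joint's range is limited). The gripper opens to 91 mm and grips with 3 to 60 N. Pads are 32 mm wide; open, the fingers measure 118 mm over their backs; the gripper's body (76 mm by 178 mm) begins 60 mm behind the grasp point.
Start: joints at [-74.8, 28.281, 77.091, -0, 74.628, -5.472], TCP at [0.221, -0.585, 0.193] pointing down, gripper open.
Joint ranges: [-166.48, 166.48], [-47.26, 123.95], [12.59, 153.08], [-70.14, 250.14], [6.76, 159.57], [-176.63, 176.63]. Speed limits (degrees/s): [108.29, 108.29, 147.25, 172.46, 172.46, 172.46].

### API

Orientations are given as a 3x3 rotation matrix whose columns are the frame's x, y, z axes.
In Python, from rig import arm gives the robot as it stands. Calls block until the motion is done:
- arm.move_to(position, orientation): joint-space move of the TCP to a pose.
- arm.move_l(position, orientation=None, feed=0.15): straight line of the TCP; orientation=None keeps the orientation; feed is the mean speed in m/s.
- arm.move_joints(angles): joint-space move.
- arm.grip(opening): finger opening in m; the grip force is fixed at half the most; returns when the fingers have stopped.
- arm.sleep(seconds).
- arm.solve_ik(position, orientation): joint angles nearest the present ones, or None.
- arm.snapshot(name): name is "scene" or "top" or "wrist"; returns the picture (384x512x3 uint8, red, green, blue); there is no depth.
- arm.get_calibration(name): a dict with "intrinsics" (3x3 intrinsics, pixels), "cam_to_world" (4x4, takes a point from camera to world coordinates). Camera axes: x right, y down, z forward; pixel columns grow to the right and rows downward; lengths in m; the calibration is good to about 2 mm. A picture is of the moment at which its call begins: read the wrist's pose just before it. get_calibration takes no time and is no camera call; for the wrist camera it gives the pose at the moment of the call.
A pose or a line that the arm cannot do raises arm.Unreachable and nothing moves.
- arm.sign_off(): hands the job in; it is judged then, once.
Readings, each from a call of its own:
- arm.current_t(): time.
- arm.current_joint_positions(): joint angles.
- arm.current_dq(): joint speeds.
- arm.current_tau(): joint torques, N m.
- arm.current_ee_pos(): TCP position.
- arm.current_tool_rot(): TCP orientation.
- arm.current_force(): force on the tool from outside, world axes, zero at the start.
- arm.current_torque(): the same for the moment, N m.
- arm.current_width(): finger opening in m.
- arm.current_grasp_force(): force on a finger pad.
Only numpy, scipy, OpenCV 4.12 (cv2) and the standard library are available. Lean on these libraries where they do the work, as an engineer would, in place of code of your own. Each camera call takes 0.05 s, during which the arm holds its last target. There are 200 camera calls.

## Working session

There is one attempt and no reset: what is moved stays moved. The work goes in short steps, each a Python script; the robot and the scene stay as the last script left them, time stands still between calls to the robot, and variables do not carry over. Pictures are saved under pics/ and viewed, at most 10 in all, crops included, and the job is handed in when it is done.

```bash
ls; mkdir -p pics
python3 - <<'E'
from rig import arm
import cv2,numpy as np
for n in("scene","top"):
    im=arm.snapshot(n); cv2.imwrite(f"pics/{n}0.png",cv2.resize(im[:,:,::-1],(800,600),interpolation=cv2.INTER_CUBIC))
    c=arm.get_calibration(n); print(n,np.round(c["intrinsics"],1).tolist(),np.round(c["cam_to_world"],3).tolist())
    np.save(f"{n}0.npy",im)
print(arm.grip_depth,arm.current_t())
E
```

```text
pics
scene [[415.3, 0.0, 257.0], [0.0, 415.3, 194.6], [0.0, 0.0, 1.0]] [[-0.747, 0.577, -0.329, 0.949], [0.664, 0.641, -0.385, 0.419], [-0.011, -0.506, -0.862, 1.104], [0.0, 0.0, 0.0, 1.0]]
top [[385.8, 0.0, 261.5], [0.0, 385.8, 198.7], [0.0, 0.0, 1.0]] [[0.011, -0.996, 0.089, 0.501], [-1.0, -0.011, -0.006, -0.023], [0.007, -0.089, -0.996, 1.007], [0.0, 0.0, 0.0, 1.0]]
0.0188 0.1
```

View pics/scene0.png

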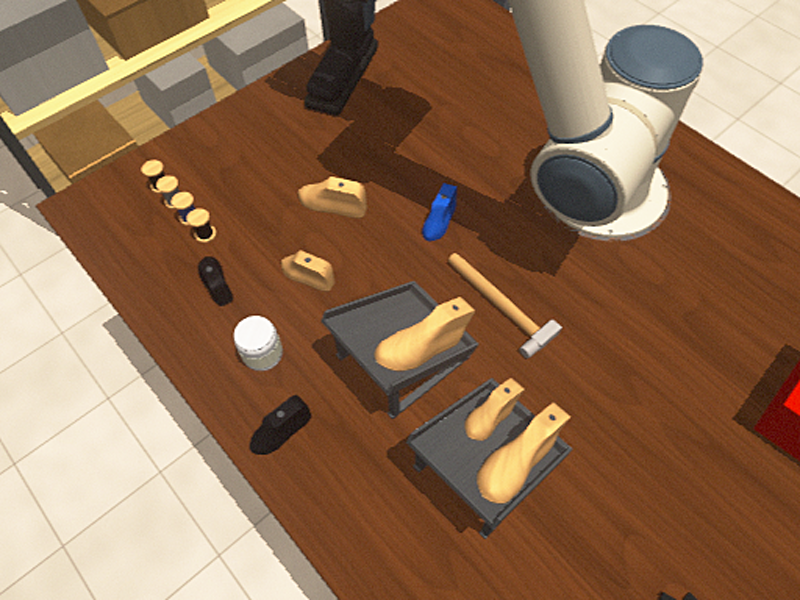

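View pics/top0.png

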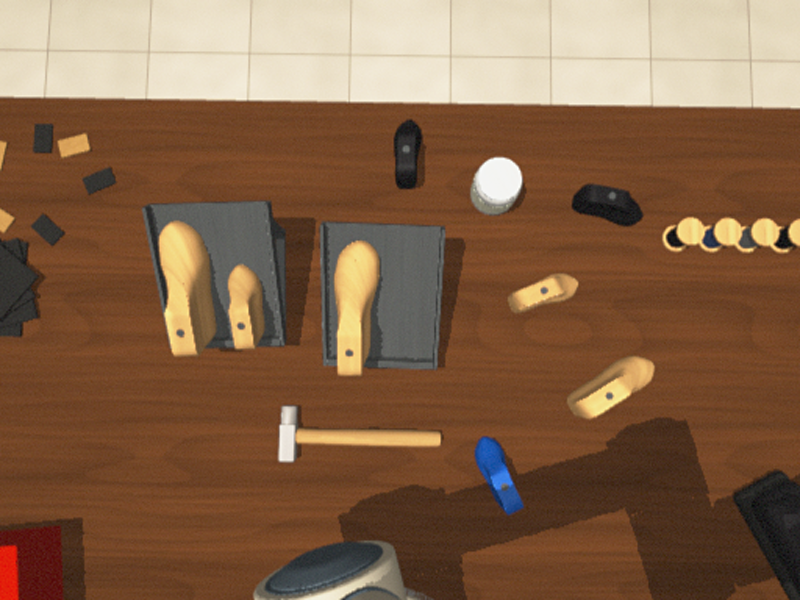

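The top view shows stand_b on the left at about (215,275), holding the large right last (180,333) and the small right last (240,326). Stand_a is on the right at (382,295), with the large left last (349,352).

Look-alikes for the small left last:
- beech small at (543,291), my choice: it is plain beech and the shortest
- beech medium at (610,396)
- blue at (500,480)
- black at (407,155)
- black at (607,203)

Next I'll enlarge crops to check this.

Run:
```python
import cv2,numpy as np
t=np.load("top0.npy")[:,:,::-1]; s=np.load("scene0.npy")[:,:,::-1]
def crop(im,x,y,w,h,k,n): cv2.imwrite(f"pics/{n}.png",cv2.resize(im[y:y+h,x:x+w],None,fx=k,fy=k,interpolation=cv2.INTER_CUBIC))
crop(t,88,122,200,120,4,"c_st")      # px = 88+u/4, 122+v/4
a=cv2.resize(t[160:280,310:430],None,fx=5,fy=5,interpolation=cv2.INTER_CUBIC)
cv2.imwrite("pics/c_sl.png",a)       # 310+u/5, 160+v/5
crop(s,200,170,175,180,3.3,"c_sc")
```

```text
(no output)
```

View pics/c_st.png

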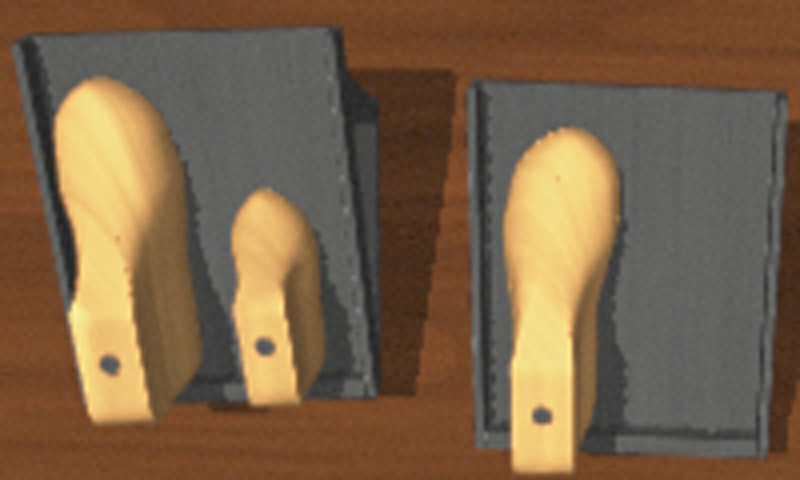

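View pics/c_sl.png

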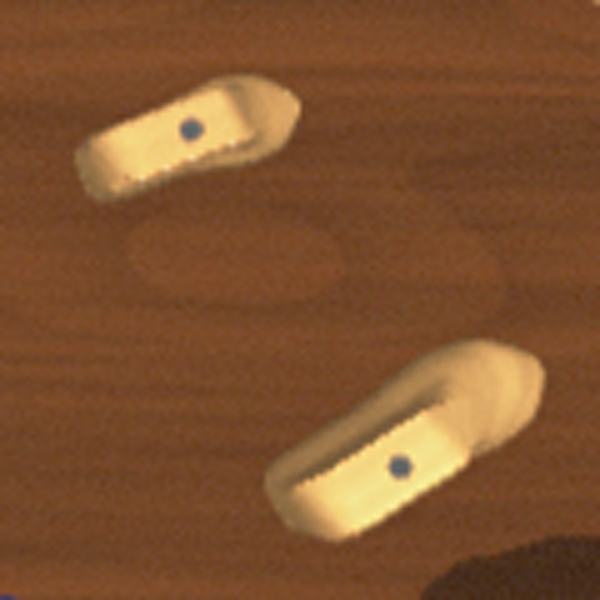

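View pics/c_sc.png

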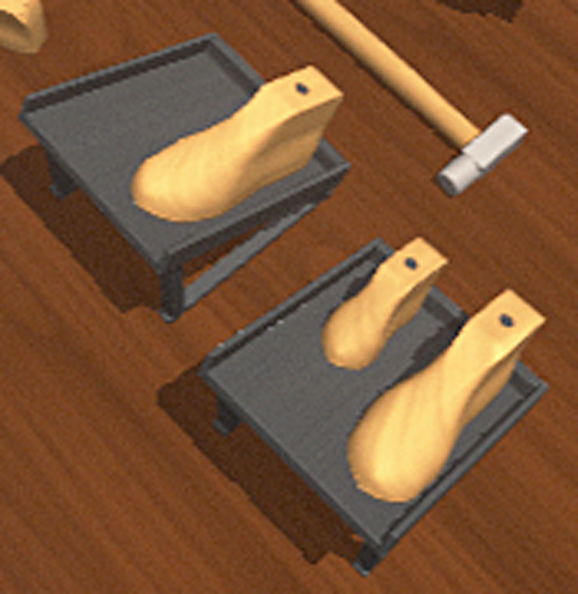

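The crops confirm the choice. The upper beech piece (hole at crop 190,129) is clearly shorter than the medium one (400,467), and its toe bends to its right (-y), so it is a left last. Next I fit the stand poses from the rim corners in both views and triangulate the hole marks.

```bash
cat > h.py <<'E'
from rig import arm
import numpy as np, cv2
from scipy.optimize import least_squares
from scipy.spatial.transform import Rotation as R
def proj(c,P):
    K=c["intrinsics"];T=np.linalg.inv(c["cam_to_world"]);q=(T[:3,:3]@np.atleast_2d(P).T).T+T[:3,3]
    q=q@np.array(K).T;return q[:,:2]/q[:,2:]
def ray(c,px,z):
    T=np.array(c["cam_to_world"]);d=T[:3,:3]@np.linalg.solve(c["intrinsics"],[px[0],px[1],1]);o=T[:3,3];return o+d*(z-o[2])/d[2]
S=.5;US=np.array([np.cos(S),0,np.sin(S)]);UN=np.array([-np.sin(S),0,np.cos(S)])
def deck(s,y,h): return np.array([-.09,0,.045])+s*US+h*UN+np.array([0,y,0])   # stand frame
def Rz(a): return R.from_euler('z',a).as_matrix()
E
python3 - <<'E'
from h import *
ct,cs=arm.get_calibration("top"),arm.get_calibration("scene")
T=lambda u,v:np.array([88+u/4,122+v/4]);C=lambda u,v:np.array([200+u/3.3,170+v/3.3])
# (key: low/far, side) pixels
obs={'a':dict(t={'fl':(470,82),'fr':(785,93),'ll':(478,447),'lr':(766,457)},s={'ll':(350,163),'lr':(213,36),'fr':(22,105)}),
     'b':dict(t={'fl':(17,42),'fr':(340,30),'lr':(375,397)},s={'ll':(547,383),'lr':(378,242),'fr':(203,363),'fl':(373,540)})}
def pt(k,w): return deck(.215 if k[0]=='f' else -.012,w*(1 if k[1]=='l' else -1),.016)
def res(p):
    r=[]
    for i,n in enumerate('ab'):
        x,y,a=p[3*i:3*i+3]
        for cam,cc,f in(('t',ct,T),('s',cs,C)):
            for k,uv in obs[n][cam].items():
                P=Rz(a)@pt(k,p[6])+[x,y,0]; r+=list(proj(cc,P)[0]-f(*uv))
    return np.array(r)
o=least_squares(res,[.55,-.0,0,.55,.25,0,.088],loss='soft_l1')
print(np.round(o.x,4),np.degrees(o.x[[2,5]]).round(2));print(res(o.x).reshape(-1,2).round(1).tolist())
# triangulate holes
dots={'LL':((541,415),(302,88),'a'),'LR':((110,364),(506,321),'b'),'SR':((265,347),(410,263),'b')}
for n,(t,s,st) in dots.items():
    f=lambda P:np.r_[proj(ct,P)[0]-T(*t),proj(cs,P)[0]-C(*s)]
    q=least_squares(f,[.5,0,.15]);i=0 if st=='a' else 3;x,y,a=o.x[i:i+3]
    l=Rz(-a)@(q.x-[x,y,0])-[-.09,0,.045];print(n,q.x.round(4),q.fun.round(1),'s,y,h',np.round([l@US,l[1],l@UN],4))
print('SL',ray(ct,(310+190/5,160+129/5),.064).round(4),'med',ray(ct,(310+400/5,160+467/5),.074).round(4))
q=lambda u,v:(310+u/5,160+v/5)
for a,b in(((120,195),(250,143)),((95,150),(222,86))):
    d=ray(ct,q(*b),.064)-ray(ct,q(*a),.064);print(np.degrees(np.arctan2(d[1],d[0])),np.linalg.norm(d))
E
```

```text
[ 0.6066  0.0127 -0.0188  0.6358  0.2592  0.0302  0.0881] [-1.08  1.73]
[[-0.6, 0.4], [-0.2, 0.1], [0.1, -1.0], [-0.3, -1.4], [-0.6, 0.0], [0.0, -1.2], [0.7, -2.3], [0.2, -1.9], [-1.3, -0.3], [-0.2, -1.0], [-0.9, 1.0], [-0.1, -1.6], [0.5, -3.5], [4.4, -1.2]]
LL [0.5165 0.0564 0.1409] [ 0.2 -0.2  0.3  0. ] s,y,h [0.0452 0.042  0.0846]
LR [0.5424 0.2992 0.1389] [ 0.1 -0.1  0.1 -0. ] s,y,h [0.0431 0.0427 0.0834]
SR [0.5543 0.2169 0.1219] [ 0.3 -0.2  0.4 -0. ] s,y,h [ 0.0432 -0.0398  0.064 ]
SL [ 0.6191 -0.2416  0.064 ] med [ 0.4554 -0.3389  0.074 ]
-67.64406098274635 0.06954454101274264
-62.68548607819977 0.07089678316747512
```

The fit is consistent: the hole heights came out at 84.6, 83.4 and 64 mm, against the given 84, 84 and 64. The hole sits at the block centre. I'll use the holes as references, since the stand fit is about 3 mm forward of them. Now an IK check, then the first hover with a wrist picture.

```bash
cat >> h.py <<'E'
YA,YB=-.0188,.0302
HLL=np.array([.5165,.0564,.1409]);HLR=np.array([.5424,.2992,.1389]);HSR=np.array([.5543,.2169,.1219]);HSL=np.array([.6191,-.2416,.064])
def tool(yaw,tilt,flip):
    f=1 if flip else -1
    Rl=Rz(yaw)@R.from_euler('y',-tilt).as_matrix()   # last frame: x toe,y left,z up
    y=f*Rl[:,1];z=-Rl[:,2];return np.c_[np.cross(y,z),y,z],Rl
# TCP for a hole position, dx = pad ahead of hole, dh = TCP below block top (neg), lift along normal
def tcp(hole,Rl,dx,dh,lift=0): return hole+Rl@np.array([dx,0,-dh+lift])
E
python3 - <<'E'
from h import *
for fl in(0,1):
    for n,h,yw,t,dh in(('LR',HLR,YB,S,.038),('LRp',HLL+Rz(YA)@[0,-.082,0],YA,S,.038),('SL',HSL,np.radians(-65.5),0,.031),('SLp',HSR+Rz(YB)@[0,.082,0],YB,S,.031)):
        Q,Rl=tool(yw,t,fl)
        for L in(0,.12):
            q=arm.solve_ik(tcp(h,Rl,.01,dh,L),Q);print(fl,n,L,None if q is None else np.round(q,0).tolist())
E
```

```text
0 LR 0 [30.0, 28.0, 104.0, -32.0, 26.0, 145.0]
0 LR 0.12 [34.0, 15.0, 103.0, -24.0, 39.0, 138.0]
0 LRp 0 [-13.0, 21.0, 121.0, 29.0, 12.0, 51.0]
0 LRp 0.12 [-15.0, 4.0, 119.0, 14.0, 30.0, 66.0]
0 SL 0 [-27.0, 42.0, 79.0, -0.0, 60.0, 128.0]
0 SL 0.12 [-27.0, 34.0, 73.0, -0.0, 73.0, 128.0]
0 SLp 0 [30.0, 29.0, 104.0, -33.0, 24.0, 145.0]
0 SLp 0.12 [33.0, 17.0, 104.0, -24.0, 37.0, 138.0]
1 LR 0 [30.0, 28.0, 104.0, -32.0, 26.0, -35.0]
1 LR 0.12 [34.0, 15.0, 103.0, -24.0, 39.0, -42.0]
1 LRp 0 [-13.0, 21.0, 121.0, 29.0, 12.0, -129.0]
1 LRp 0.12 [-15.0, 4.0, 119.0, 14.0, 30.0, -114.0]
1 SL 0 [-27.0, 42.0, 79.0, -0.0, 60.0, -52.0]
1 SL 0.12 [-27.0, 34.0, 73.0, -0.0, 73.0, -52.0]
1 SLp 0 [30.0, 29.0, 104.0, -33.0, 24.0, -35.0]
1 SLp 0.12 [33.0, 17.0, 104.0, -24.0, 37.0, -42.0]
```

Run:
```python
from h import *
p=arm.current_ee_pos();arm.move_l([p[0],p[1],.34],feed=.25)
Q,Rl=tool(YB,S,1)
arm.move_to(tcp(HLR,Rl,.01,.038,.13),Q);arm.grip(.065)
c=arm.get_calibration("wrist");im=arm.snapshot("wrist");np.save("w1.npy",im)
for n,h in(('LR',HLR),('SR',HSR)):print(n,proj(c,h)[0].round(1))
print(arm.current_t(),arm.current_force())
cv2.imwrite("pics/w1.png",cv2.resize(im[:,:,::-1],(800,600)))
```

```text
LR [259.6 179.9]
SR [183.4 175.7]
4.725 [-0.42576339 -0.65491351 -0.58096724]
```

View pics/w1.png

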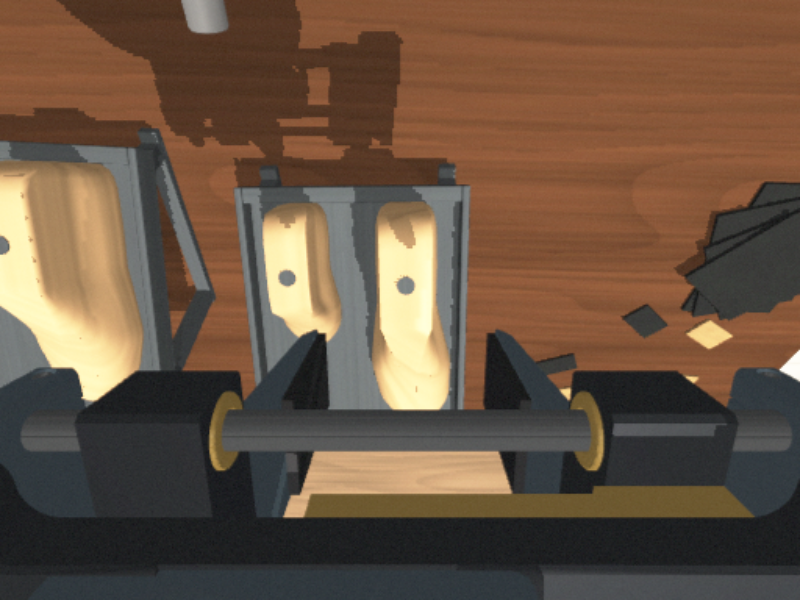

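The wrist view shows the large right hole at (405,285) against (405.6,281) predicted, and the small right hole at (287,278) against (286.6,274.5). The pose is good to about 1–2 mm and the block is square to the fingers. Grasp and lift.

Run:
```python
from h import *
Q,Rl=tool(YB,S,1)
arm.move_l(tcp(HLR,Rl,.01,.036),feed=.1);print(arm.current_force())
arm.grip(.02);print('w',arm.current_width(),arm.current_grasp_force(),arm.current_ee_pos())
arm.move_l(tcp(HLR,Rl,.01,.036,.01),feed=.04)
arm.move_l(tcp(HLR,Rl,.01,.036,.13),feed=.12)
print('w',arm.current_width(),arm.current_force(),arm.current_t())
Qa,Ra=tool(YA,S,1);tgt=HLL+Ra@[.006,-.082,0];print(tgt)
arm.move_l(tcp(tgt,Ra,.01,.036,.13),Qa,feed=.12)
print('w',arm.current_width(),arm.current_force(),arm.current_t())
c=arm.get_calibration("wrist");im=arm.snapshot("wrist");print(proj(c,HLL).round(1))
cv2.imwrite("pics/w2.png",cv2.resize(im[:,:,::-1],(800,600)))
```

```text
[-0.26606583 -0.94803298 -0.2853991 ]
w 0.034023880944986415 29.961862564086914 [0.56840595 0.30003308 0.11217888]
w 0.03389168447035234 [-0.11265501  0.47508128 -3.34959475] 8.2917
[ 0.52022306 -0.02568449  0.14377655]
w 0.03381066760593146 [ 0.15293226  0.36868412 -2.7270626 ] 11.1417
[[339.7 173.9]]
```

View pics/w2.png

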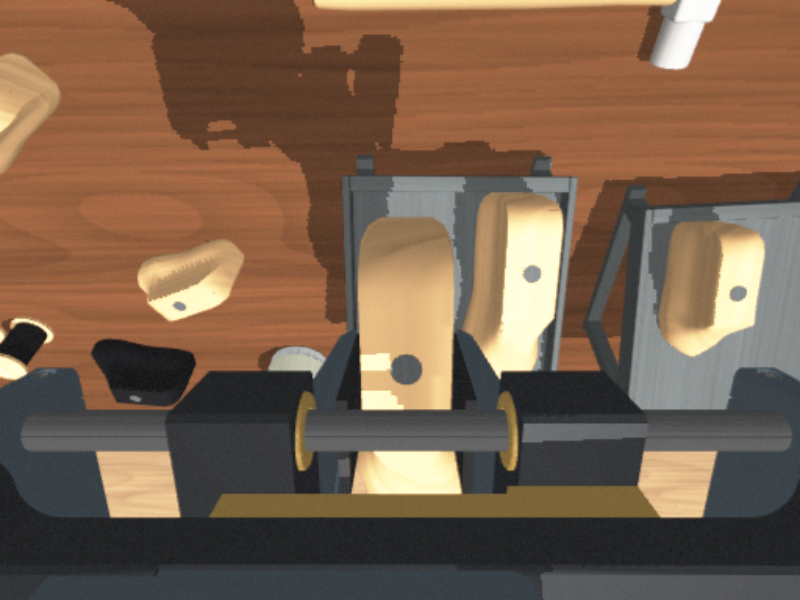

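The held last is straight. The partner's hole is at (532,273) against (530.8,271.7) predicted, and the ledge line is level in the image. Lower to contact, then slide gently down to the ledge and release.

```bash
cat >> h.py <<'E'
def seat(hole,Rl,dx,dh,top=.005):
    n=Rl[:,2];u=Rl[:,0]
    arm.move_l(tcp(hole,Rl,dx,dh,top),feed=.08);arm.sleep(.15);f0=np.array(arm.current_force());L=top
    while L>-.008:
        L-=.001;arm.move_l(tcp(hole,Rl,dx,dh,L),feed=.02);df=(np.array(arm.current_force())-f0)@n
        if df>5:break
    print('contact L',round(L,4),df);L+=.0005
    d=0;arm.move_l(tcp(hole,Rl,dx,dh,L),feed=.02);f1=np.array(arm.current_force())
    while d>-.018:
        d-=.001;arm.move_l(tcp(hole+u*d,Rl,dx,dh,L),feed=.02);f=(np.array(arm.current_force())-f1)@u
        if f>7:break
    print('ledge d',round(d,4),f,'normal',(np.array(arm.current_force())-f0)@n,'t',arm.current_t())
    return tcp(hole+u*d,Rl,dx,dh,L)
E
python3 - <<'E'
from h import *
Qa,Ra=tool(YA,S,1);tgt=HLL+Ra@[.006,-.082,0]
p=seat(tgt,Ra,.01,.036);np.save("p1.npy",p)
print(p,arm.current_width(),arm.current_torque())
E
```

```text
contact L -0.002 10.861647069496959
ledge d -0.01 10.4607262963675 normal 4.298461002313735 t 17.5583
[ 0.53819834 -0.02602247  0.11086721] 0.03386199989164863 [ 0.90967918 -1.72757449  0.15371508]
```

Run:
```python
from h import *
Qa,Ra=tool(YA,S,1);p=np.load("p1.npy")
arm.grip(.055);print(arm.current_width(),arm.current_force())
arm.move_l(p+Ra[:,2]*.13,feed=.12)
c=arm.get_calibration("wrist");im=arm.snapshot("wrist")
for n,h in(('LL',HLL),('exp',HLL+Ra@[-.001,-.082,0])):print(n,(proj(c,h)[0]*1.5625).round(1))
print(arm.current_t(),arm.current_force())
cv2.imwrite("pics/w3.png",cv2.resize(im[:,:,::-1],(800,600)))
```

```text
0.05515203230400684 [-0.83121551 -1.08127136  0.05614876]
LL [530.7 287.7]
exp [405.6 286.1]
19.3667 [-0.13937527 -0.26458676 -0.30919585]
```

View pics/w3.png

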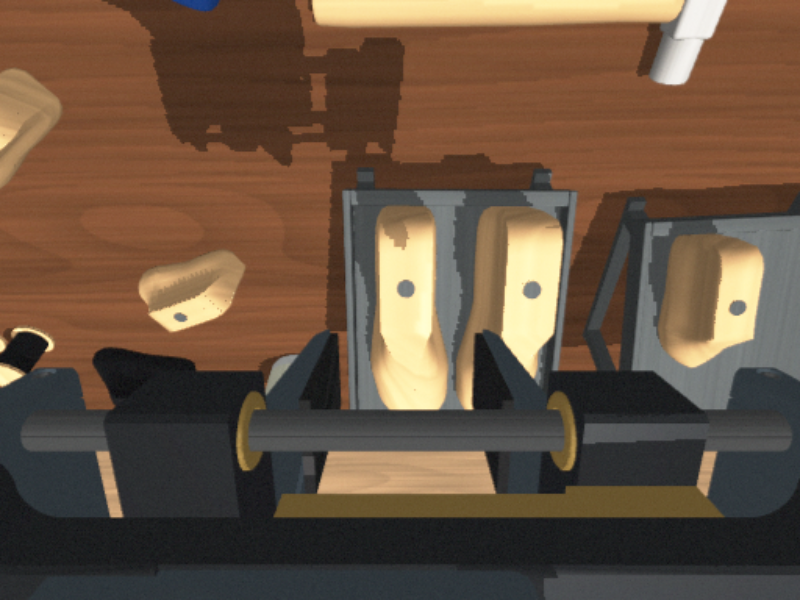

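Both large lasts stand side by side, with holes level at (405,288) and (531,289). Now I hover over the small left last.

Run:
```python
from h import *
c=arm.get_calibration("wrist");print('SL wrist',ray(c,np.array([180,317])/1.5625,.064).round(4))
p=arm.current_ee_pos();arm.move_l([p[0],p[1],p[2]+.1],feed=.25)
yw=np.radians(-65.5);Q,Rl=tool(yw,0,1)
arm.move_to(tcp(HSL,Rl,.006,.030,.14),Q)
c=arm.get_calibration("wrist");im=arm.snapshot("wrist")
print(arm.current_ee_pos(),arm.current_t(),(proj(c,HSL)[0]*1.5625).round(1))
# predicted block-top corners
for x in(-.025,.025):
  for y in(-.014,.014):print(x,y,(proj(c,HSL+Rl@[x,y,0])[0]*1.5625).round(1))
cv2.imwrite("pics/w4.png",cv2.resize(im[:,:,::-1],(800,600)))
```

```text
SL wrist [ 0.621  -0.2417  0.064 ]
[ 0.62143389 -0.24625099  0.17473365] 21.1583 [406.5 281.6]
-0.025 -0.014 [386.  245.7]
-0.025 0.014 [427.3 245.8]
0.025 -0.014 [386.6 315.8]
0.025 0.014 [426.1 315.9]
```

View pics/w4.png

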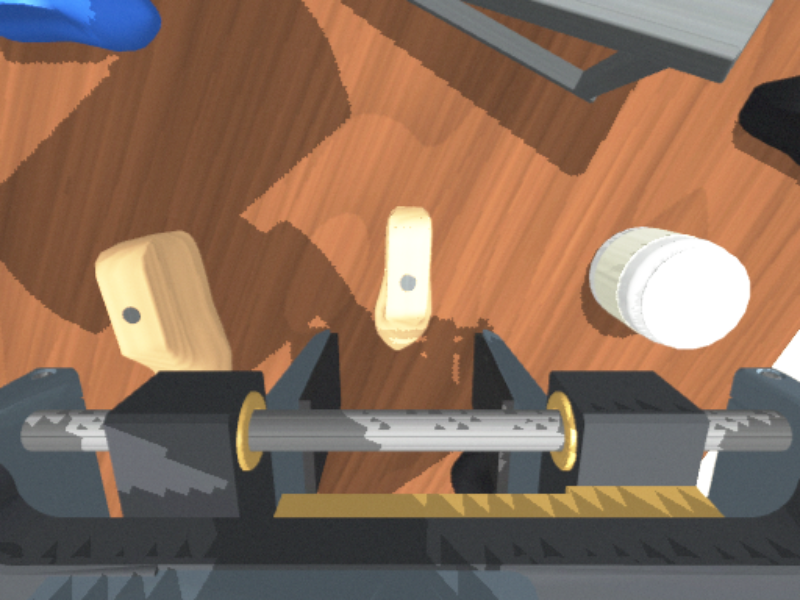

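The block sits as predicted: the hole is at (407.5,282.5) against (406.5,281.6), and the sides slant about 1.5°, so the yaw is about -67°. The toe bends left in the image, which is -y, so it is the left last. Pick, carry and seat.

Run:
```python
from h import *
yw=np.radians(-66.8);Q,Rl=tool(yw,0,1);H=HSL+Rl@[.0007,.0005,0]
arm.move_l(tcp(H,Rl,.006,.029),Q,feed=.12);print(arm.current_force())
arm.grip(.015);print('w',arm.current_width(),arm.current_grasp_force())
arm.move_l(tcp(H,Rl,.006,.029,.01),feed=.04);p=tcp(H,Rl,.006,.029,0);p[2]=.36
arm.move_l(p,feed=.25);print('w',arm.current_width(),arm.current_force(),arm.current_t())
Qb,Rb=tool(YB,S,1);tgt=HSR+Rb@[.007,.082,0];h=tcp(tgt,Rb,.006,.029,.13)
arm.move_to(h+[0,0,.08],Qb);arm.move_l(h,feed=.15)
print('w',arm.current_width(),arm.current_t())
p=seat(tgt,Rb,.006,.029);np.save("p2.npy",p);print(arm.current_width(),arm.current_torque())
```

```text
[-0.38744851 -0.0667818   0.47524187]
w 0.02775441926928349 29.937829077243805
w 0.028031205656334733 [-0.50360264 -0.28832293 -1.25886685] 24.8083
w 0.028058922342730275 27.5167
contact L 0.001 15.964305180937327
ledge d -0.008 7.852583220528677 normal 6.371553679911578 t 32.6333
0.0279037901568205 [-0.21137194 -1.05345981 -0.02875947]
```

Run:
```python
from h import *
Qb,Rb=tool(YB,S,1);p=np.load("p2.npy")
arm.grip(.046);print(arm.current_width(),arm.current_force())
arm.move_l(p+Rb[:,2]*.13,feed=.12);q=arm.current_ee_pos();arm.move_l([q[0],q[1],q[2]+.08],feed=.25)
arm.move_joints([-74.8,28.281,77.091,0,74.628,-5.472]);arm.sleep(.2)
ims=[]
t=arm.snapshot("top")[:,:,::-1];s=arm.snapshot("scene")[:,:,::-1]
a=cv2.resize(t[60:300,80:440],(800,533),interpolation=cv2.INTER_CUBIC)
b=cv2.resize(s[165:345,190:375],(300,292),interpolation=cv2.INTER_CUBIC)
a=a[:533];a[241:,500:]=b
cv2.imwrite("pics/fin.png",a);print(arm.current_t())
```

```text
0.04611051673439252 [ 0.37682105 -0.74178998  0.81834963]
38.35
```

View pics/fin.png

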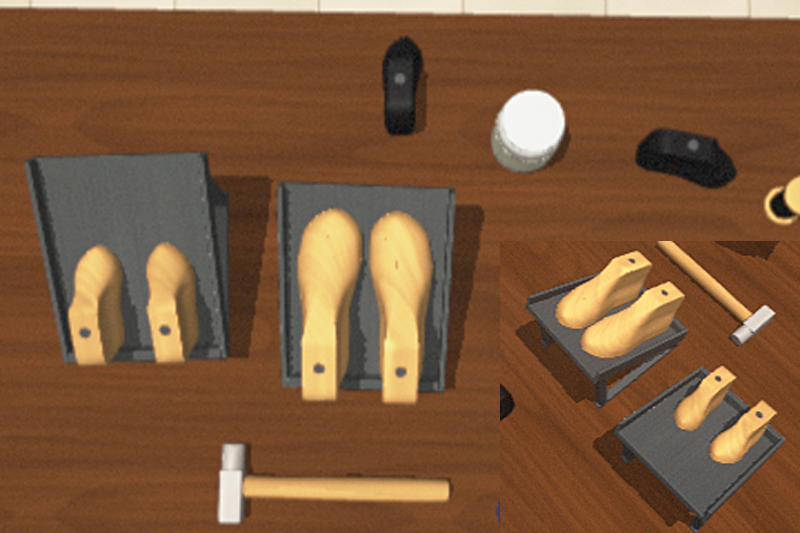

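Both pairs stand side by side, heels at the ledge: small holes at (84,332) and (164,330), large at (319,369) and (401,371). The hammer and tin haven't moved. Handing in.

Run:
```python
from h import *
c=arm.get_calibration("top")
for n,h,yw,dy in(('SL',HSR,YB,.082),('LR',HLL,YA,-.082)):
    q=proj(c,h+Rz(yw)@[0,dy,0])[0];print(n,((q-[80,60])*[800/360,533/240]).round(1))
print(arm.sign_off())
```

```text
SL [ 85.9 331.3]
LR [400.1 370.2]
the job is handed in; nothing more can be done
None
```

The job is handed in at about 38 s: the large pair stands on stand_a and the small pair on stand_b, left and right as asked with heels at the ledges, and the medium last, hammer and tin were not touched.

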